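# Pack out the lever press and hold the glued lamp foot down

### The job

The lamp foot stands in wet glue on its plinth in the bench press: slide packing rings over the guide pin onto it, one by one and no more than needed, until the press lever, pulled down by its red ball, bites on the packing about level or a little below, before it lands on its stop. Keep the foot seated and leave the other things on the bench where they are. Finish while still holding the ball down with a firm push of about 10 newtons, so that the stack stays squeezed: do not let go, the lever springs open.

Things in the scene. Friction and masses are not known exactly. Their poses are not given: they have to be found in the camera images.
- pin_foot (a point): On the axis of the lever press's upright guide pin, at the top face of its green base plate (20 mm above the bench). Axes: z up, +x from the pin back to the column; the operator's side, to which the closed lever points, is -x. The plate spans x -75 to 195, y -55 to 55 mm from here. The round column, 30 mm thick, stands at x 155 mm, its top 190 mm above the bench.
- pin_tip (a point): Top of the fixed steel guide pin, 76 mm above the base plate. The pin is 12 mm thick; its last 9 mm taper to a 5 mm flat tip.
- pivot (a point): Middle of the lever's pivot axis, 110 mm behind the pin axis; the axis runs along the press's y. It is on the head, a green collar clamped on the column at a height that differs from job to job (104 to 124 mm above the bench).
- lever (a joint): Angle of the press lever (rad): 0 on its lower stop, sloping 0.10 rad down to the front; 0.10 level; about 1.8 open, upright, leaning 0.15 rad back. A spring lifts it open when let go; holding it closed takes about 3 N on the ball before it presses on anything. With too little packing it lands on its stop and presses nothing.
- toes (a point): Rounded undersides of the lever's two toes, the point half-way between them: one toe under each of its twin steel bars, 110 mm from the pivot, 30 mm below the bars' centre line. They land on the packing on either side of the pin, which passes between them. Level, the toes' undersides are 30 mm lower than the pivot; on the stop 41 mm lower.
- ball (a point): Centre of the red ball, 34 mm across, on the lever's end, 180 mm from the pivot in the press's middle plane. It can be gripped from above, fingers on its two sides along the press's y, at any lever angle; a 12 mm rod joins it to the bars. Open, it stands about 178 mm above and 27 mm behind the pivot, and the foremost parts of the lever, its toes, stand 97 mm behind the pin axis.
- plinth: Round dark plinth, 90 mm across, 10 mm high, lying loose over the pin on the base plate, under the lamp foot; origin under its centre.
- foot_center (a point): Centre of the turned pale-wood lamp foot, 60 mm across, 30 mm high, 18 mm bore, set over the pin on the plinth with wet glue between; its top is 40 mm above the base plate. Loose, about 0.07 kg.
- ring1_center (a point): Centre of a wooden packing ring, 50 mm across, 10 mm thick, 16 mm bore, about 0.025 kg, lying flat on the bench; its z axis is the bore. The four rings are alike; not all are needed.
- ring2_center (a point): Centre of another packing ring, the same as ring 1.
- ring3_center (a point): Centre of another packing ring, the same as ring 1.
- ring4_center (a point): Centre of another packing ring, the same as ring 1.
- wax_tin: Bystander: round brass-coloured wax tin, 62 mm across, 22 mm high, lying among the rings; origin under its centre.
- cork_block: Bystander: cork sanding block 56 x 38 x 28 mm, lying among the rings; origin under its centre.
- glue: Bystander: white glue bottle with orange cap, 52 mm across, 150 mm high; origin under its centre.
- jar: Bystander: glass jar, 72 mm across, 100 mm high; origin under its centre.
- tube: Bystander: cardboard tube standing on end, 60 mm across, 85 mm high; origin under its centre.
- chisel: Bystander: chisel with red handle, 260 mm long, 26 mm wide, 24 mm high, lying on the bench along its x; origin under it, where blade and handle meet.
- rule: Bystander: yellow rule 150 x 26 x 5 mm lying along its x; origin under its centre.

How it is judged (in metres and radians):
On the way:
1. a packing ring is down over the guide pin, flat on the lamp foot (((horizontal distance between ring1_center and pin_foot below 0.005 m and angle between ring1_center's own z axis and vertical below 0.06 rad and z of ring1_center in the frame of pin_foot between 0.04 and 0.049 m) or (horizontal distance between ring2_center and pin_foot below 0.005 m and angle between ring2_center's own z axis and vertical below 0.06 rad and z of ring2_center in the frame of pin_foot between 0.04 and 0.049 m) or (horizontal distance between ring3_center and pin_foot below 0.005 m and angle between ring3_center's own z axis and vertical below 0.06 rad and z of ring3_center in the frame of pin_foot between 0.04 and 0.049 m) or (horizontal distance between ring4_center and pin_foot below 0.005 m and angle between ring4_center's own z axis and vertical below 0.06 rad and z of ring4_center in the frame of pin_foot between 0.04 and 0.049 m))), for 0.2 s.
At the end, for the whole second after the job is handed in: Held by the robot (over 1.5 N), the lever is below 0.135 rad (0.10 is level) and presses over 5 N on a ring that sits on the pin (within 5 mm, tilt under 0.06 rad). The lamp foot is on the pin (within 6 mm), upright (0.05 rad), its centre 21 to 29 mm above the base plate (value of joint lever below 0.135 rad and ((contact force between lever and ring1 above 5 N and horizontal distance between ring1_center and pin_foot below 0.005 m and angle between ring1_center's own z axis and vertical below 0.06 rad) or (contact force between lever and ring2 above 5 N and horizontal distance between ring2_center and pin_foot below 0.005 m and angle between ring2_center's own z axis and vertical below 0.06 rad) or (contact force between lever and ring3 above 5 N and horizontal distance between ring3_center and pin_foot below 0.005 m and angle between ring3_center's own z axis and vertical below 0.06 rad) or (contact force between lever and ring4 above 5 N and horizontal distance between ring4_center and pin_foot below 0.005 m and angle between ring4_center's own z axis and vertical below 0.06 rad)) and contact force between any of the fingers, the arm and lever above 1.5 N and horizontal distance between foot_center and pin_foot below 0.006 m and angle between foot_center's own z axis and vertical below 0.05 rad and z of foot_center in the frame of pin_foot between 0.021 and 0.029 m); the arm keeps its last pose, push and grip.
It fails at once if a bystander (wax tin, cork block, glue bottle, jar, cardboard tube, chisel or rule) is pushed more than 40 mm away (distance of any of wax_tin, cork_block, glue, jar, tube, chisel, rule from where it was at the start of the episode above 0.04 m).
It also fails if it takes over 72 s, if anything falls off the work surface, if the arm or the gripper's body presses on something with over 40 N, if the wrist force passes 120 N, or if a joint passes its speed limit or range.

### The arm

A 6-joint arm with a two-finger parallel gripper is mounted at the origin on the work surface. World frame = base frame: x ahead of the robot, y to its left, z up, the work surface at z = 0. Lengths are in m, angles in degrees, forces in N, time in s.
With the tool pointing down it reaches from about 0.4 to 0.825 m from the base axis. Payload 7 kg.
Tool frame: the origin (TCP) lies on the centre line of the jaws, within the pads' length; the fingertips stand 11 mm ahead of it and the grasp point (between the pads) lies 8 mm behind it; z points along the fingers, y is the direction in which the jaws open and shut (so a half turn about z gives the same grasp; the last joint's range is limited). The gripper opens to 88 mm and grips with 3 to 60 N. Pads are 19 mm wide; open, the fingers measure 130 mm over their backs; the gripper's body (78 mm by 193 mm) begins 47 mm behind the grasp point.
Start: joints at [81.423, 20.546, 0.682, 0, -70.136, -16.507], TCP at [0.286, 0.611, 0.238] pointing down, gripper open.
Joint ranges: [-176.03, 176.03], [-82.01, 121.73], [-58.28, 71.71], [-173.87, 95.51], [-174.79, -0.11], [-173.66, 173.66]. Speed limits (degrees/s): [136.94, 136.94, 172.46, 180, 180, 180].

### API

Orientations are given as [roll, pitch, yaw] about the fixed x, y, z axes, in that order (R = Rz(yaw) Ry(pitch) Rx(roll)).
In Python, from plant import ctrl, cams, order gives the robot as it stands.
- The arm moves only by the tool jog_arm, never from a script. Its argument "motion" is a list of rows, each an object with "offset": the shift along the tool's x, y, z in mm, a list of three; "roll": the turn about the tool's z in rad; "hand": the finger opening in mm, from 0 to 87.6. A call has 1 to 20 rows; each row is the pose to reach, as a shift and turn from the pose commanded when the call began, along the tool's axes at that moment; what a row does not reach only later rows make up. A row lasts 1/12 s, in which the tool goes at most 41.7 mm and 7.16 degrees, less where a joint would pass 70% of its speed; a pose out of reach is approached as far as the arm can. A call with a gripper value outside its range is refused whole. The fingers move at their own pace and stop on an object; the grip force is fixed at half the most. Time passes only in rows, so rows that repeat a pose let the fingers close. It gives the time, the measured TCP pose, the force and the opening at its end, in the units of the state.
- ctrl.get_obs(): the state, without advancing time (a new reading comes with each control period).
- cams.snapshot(name): name is "scene" or "top" or "wrist"; returns a dict with "img" (384x512x3 uint8, red, green, blue), "K" (3x3 intrinsics, pixels), "cam_to_world" (4x4, takes a point from camera to world coordinates); the wrist camera has in their place "T_tool_cam" (4x4, takes a point from camera to tool coordinates, whose origin is the TCP and whose axes are the flange's). Camera axes: x right, y down, z forward; pixel columns grow to the right and rows downward; lengths in m; the calibration is good to about 2 mm. A picture is of the moment at which its call begins: read the wrist's pose just before it. There is no depth.
- order.close_job(): hands the job in, once; it reports no verdict.
The state is a dict: "clock": time; "joint_pos": joint angles; "qvel": joint speeds; "tau": joint torques, N m; "tool_pos": TCP position; "orientation": TCP orientation; "force": force on the tool from outside, world axes, zero at the start; "moment": the same for the moment, N m; "opening": finger opening in m.
Only numpy, scipy, OpenCV 4.12 (cv2) and the standard library are available. Lean on these libraries where they do the work, as an engineer would, in place of code of your own. Each camera call takes 0.05 s, during which the arm holds its last target. There are 200 camera calls.

## Working session

There is one attempt and no reset: what is moved stays moved. The work goes in short steps, Python scripts to look and compute and a tool call to move; the robot and the scene stay as the last step left them, time stands still between calls to the robot, and variables do not carry over. Pictures are saved under pics/ and viewed, about 8 in all and at most 12, crops included, and the job is handed in when it is done.

Besides the shell and the picture viewer there is one more tool, called after "Call:" as a command line: name --argument value ..., lists and objects as JSON in quotes. jog_arm: Moves the arm, as the interface text tells. Its arguments: {"type":"object","properties":{"motion":{"type":"array"}},"required":["motion"]}

```bash
mkdir -p pics; ls
python3 - <<'E'
from plant import ctrl,cams,order
import cv2,numpy as np
o=ctrl.get_obs(); print({k:np.round(v,3).tolist() for k,v in o.items()})
for n in("scene","top","wrist"):
    s=cams.snapshot(n); cv2.imwrite(f"pics/{n}0.png",s["img"][:,:,::-1])
    print(n,*[(k,np.round(s[k],4).tolist()) for k in s if k!="img"])
a=[cv2.imread(f"pics/{n}0.png") for n in("top","scene")]
cv2.imwrite("pics/top0b.png",cv2.resize(a[0],(800,600),interpolation=cv2.INTER_CUBIC))
E
```

```text
pics
{'clock': 0.0, 'joint_pos': [81.422, 20.593, 0.633, -0.021, -70.135, -16.506], 'qvel': [-0.051, -0.012, 0.181, -0.033, -0.013, 0.073], 'tau': [-0.002, -58.272, 29.305, 6.997, 0.007, -0.0], 'tool_pos': [0.286, 0.611, 0.237], 'orientation': [179.904, -0.008, -25.091], 'force': [-0.718, 0.216, 0.445], 'moment': [0.038, -0.03, 0.019], 'opening': 0.087}
scene ('K', [[404.6655, 0.0, 265.2077], [0.0, 404.6655, 190.5728], [0.0, 0.0, 1.0]]) ('cam_to_world', [[0.1611, 0.7952, -0.5846, 1.2872], [0.9869, -0.1261, 0.1005, -0.0844], [0.0062, -0.5931, -0.8051, 1.1327], [0.0, 0.0, 0.0, 1.0]])
top ('K', [[463.9413, 0.0, 256.1782], [0.0, 463.9413, 186.7892], [0.0, 0.0, 1.0]]) ('cam_to_world', [[-0.023, -0.986, 0.165, 0.3621], [-0.9996, 0.0202, -0.0191, 0.0593], [0.0155, -0.1654, -0.9861, 1.2781], [0.0, 0.0, 0.0, 1.0]])
wrist ('K', [[330.6824, 0.0, 252.2415], [0.0, 330.6824, 195.2195], [0.0, 0.0, 1.0]]) ('T_tool_cam', [[-0.0003, -0.9517, -0.3072, 0.0832], [1.0, -0.0004, -0.0, 0.0005], [-0.0001, -0.3072, 0.9517, -0.1472], [0.0, 0.0, 0.0, 1.0]])
```

View pics/top0b.png

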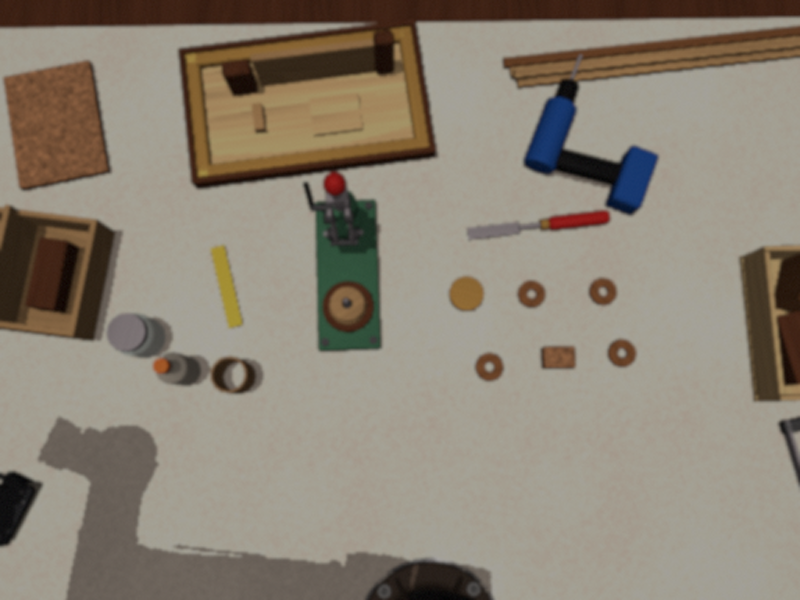

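View pics/scene0.png

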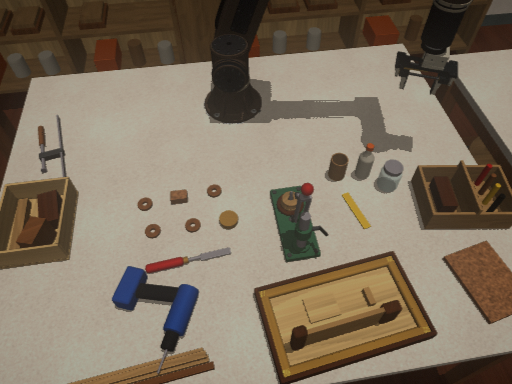

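Top view (800×600 scale): press with plinth and pin at (346,303), ball at (335,184), rings at (531,294), (602,291), (489,367) and (621,352), tin at (466,293), cork at (558,357). I'll segment these next.

```bash
cat > h.py <<'E'
import cv2,numpy as np
from plant import ctrl,cams,order
from scipy.spatial.transform import Rotation as R
def ray(s,uv,T=None):
    T=s["cam_to_world"] if T is None else T
    d=T[:3,:3]@np.linalg.inv(s["K"])@np.array([*uv,1.]); return T[:3,3],d
def onz(s,uv,z,T=None):
    c,d=ray(s,uv,T); return c+d*(z-c[2])/d[2]
def proj(s,P,T=None):
    T=s["cam_to_world"] if T is None else T
    q=(np.atleast_2d(P)-T[:3,3])@T[:3,:3]@s["K"].T; return q[:,:2]/q[:,2:]
def toolT(o=None):
    o=o or ctrl.get_obs(); T=np.eye(4)
    T[:3,:3]=R.from_euler("xyz",o["orientation"],degrees=True).as_matrix(); T[:3,3]=o["tool_pos"]; return T
def wrist():
    o=ctrl.get_obs(); s=cams.snapshot("wrist"); s["cam_to_world"]=toolT(o)@s["T_tool_cam"]; return s
def tri(obs):
    A=np.zeros((3,3));b=np.zeros(3)
    for s,uv in obs:
        c,d=ray(s,uv); d/=np.linalg.norm(d); M=np.eye(3)-np.outer(d,d); A+=M;b+=M@c
    return np.linalg.solve(A,b)
def blobs(m,amin=15):
    n,l,st,c=cv2.connectedComponentsWithStats(m.astype(np.uint8)); return [(c[i],st[i]) for i in range(1,n) if st[i,4]>=amin]
E
python3 - <<'E'
from h import *
t=cams.snapshot("top"); s=cams.snapshot("scene")
H=cv2.cvtColor(t["img"],cv2.COLOR_RGB2HSV).astype(int)
sat=(H[...,1]>75)
print("top sat blobs")
for c,st in blobs(sat,40):
    if 130<c[0]<430 and 100<c[1]<250: 
        bc=st[:2]+(st[2:4]-1)/2; print(c.round(1),st, 'xy@z10',onz(t,bc,.010)[:2].round(4),onz(t,c,.01)[:2].round(4))
for nm,im in(("top",t),("scene",s)):
    h=cv2.cvtColor(im["img"],cv2.COLOR_RGB2HSV).astype(int)
    r=((h[...,0]<6)|(h[...,0]>174))&(h[...,1]>150)&(h[...,2]>70)
    print(nm,[(c.round(1).tolist(),st.tolist()) for c,st in blobs(r,20)])
g=(H[...,0]>60)&(H[...,0]<90)&(H[...,1]>90)
for c,st in blobs(g,100): 
    if 180<c[0]<260: print('green',c,st)
    l=g.copy()
    pts=np.argwhere(g)[:,::-1].astype(np.float32)
pts=pts[(pts[:,0]>190)&(pts[:,0]<255)&(pts[:,1]>125)]
box=cv2.boxPoints(cv2.minAreaRect(pts)); print(box, [onz(t,b,.02)[:2].round(4).tolist() for b in box])
cv2.imwrite("pics/c1.png",np.hstack([cv2.resize(t["img"][100:240,180:270],None,fx=4,fy=4,interpolation=2),cv2.resize(s["img"][170:310,255:345],None,fx=4,fy=4,interpolation=2)])[:,:,::-1])
E
```

```text
top sat blobs
[404.3 114.8] [389  94  32  42 826] xy@z10 [ 0.7752 -0.3944] [ 0.7744 -0.3936]
[222.8 182. ] [ 203  126   40   98 2705] xy@z10 [0.6108 0.1276] [0.5895 0.1269]
[217.8 143.3] [214 135   8  17  86] xy@z10 [0.7013 0.1407] [0.7004 0.1398]
[368.3 140.6] [346 134  45  13 386] xy@z10 [ 0.702  -0.2848] [ 0.7002 -0.2855]
[144.6 182.9] [135 157  20  53 514] xy@z10 [0.5912 0.3433] [0.5915 0.3431]
[298.2 187.5] [288 177  22  22 381] xy@z10 [ 0.5698 -0.0826] [ 0.5699 -0.0819]
[385.6 186. ] [378 178  16  17 194] xy@z10 [ 0.5691 -0.3254] [ 0.569  -0.3256]
[339.8 187.7] [332 180  17  16 192] xy@z10 [ 0.5675 -0.1981] [ 0.5671 -0.1976]
[397.7 225.6] [389 218  18  17 196] xy@z10 [ 0.4572 -0.3508] [ 0.4581 -0.3515]
[357.1 228.1] [347 222  21  14 273] xy@z10 [ 0.4527 -0.2388] [ 0.4537 -0.2391]
[313.  234.5] [305 226  17  18 202] xy@z10 [ 0.439  -0.1173] [ 0.439  -0.1173]
[147.9 239.8] [135 229  28  22 308] xy@z10 [0.4354 0.3299] [0.4347 0.3316]
top [([213.7, 117.2], [208, 110, 13, 15, 138]), ([370.1, 140.5], [352, 135, 38, 12, 271])]
scene [([307.1, 188.2], [302, 183, 11, 11, 97]), ([164.0, 264.5], [146, 257, 37, 16, 286])]
green [223.25029516 175.87957497] [ 203  128   39   95 1694]
[[202.3328  128.64764]
 [239.07422 127.59789]
 [241.7602  221.60684]
 [205.01877 222.65659]] [[0.7409, 0.1821], [0.7421, 0.0791], [0.4776, 0.0763], [0.4769, 0.1759]]
```

View pics/c1.png

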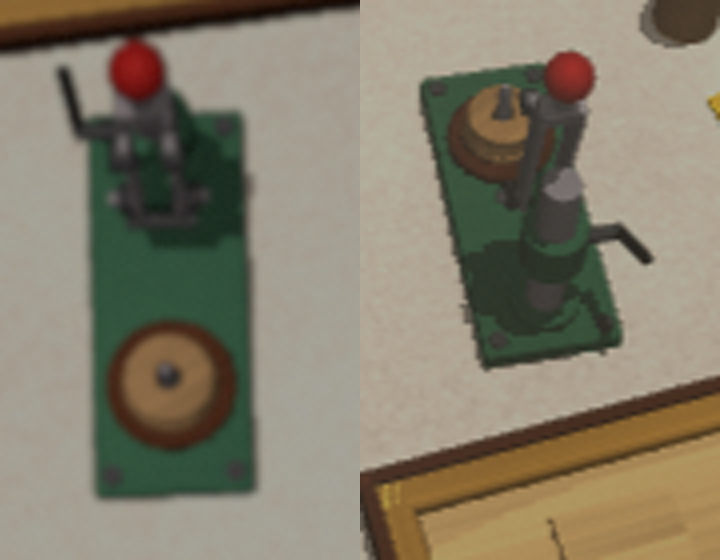

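The crop shows the pin tip at about (222,193.8) in the top view and (291.2,192.5) in the scene view. The lever stands open with the red ball in plain view.

Run:
```python
from h import *
t=cams.snapshot("top"); s=cams.snapshot("scene")
B=tri([(t,(213.9,117.3)),(s,(307.1,188.1))]); P=tri([(t,(222,193.4)),(s,(291.3,192.5))])
print("ball",B,"pin tri",P, onz(t,(222,193.4),.096),onz(s,(291.3,192.5),.096))
# plate axis from fit: edges; yaw
c=np.array([[0.7409,0.1821],[0.7421,0.0791],[0.4776,0.0763],[0.4769,0.1759]])
v=(c[0]+c[1]-c[2]-c[3])/2; print(np.linalg.norm(v),np.degrees(np.arctan2(v[1],v[0])),"pin by plate",(c[2]+c[3])/2+v/np.linalg.norm(v)*.075)
u=B[:2]-P[:2]; print("ball-pin",np.linalg.norm(u),np.degrees(np.arctan2(u[1],u[0])),"pivot z",B[2]-.178)
for z in (.282,.292,.302): print(z,onz(t,(213.9,117.3),z)[:2],onz(s,(307.1,188.1),z)[:2])
o=ctrl.get_obs();print(toolT(o)[:3,:3].round(3))
```

```text
ball [0.6849162  0.12981885 0.29054843] pin tri [0.54644851 0.12670729 0.08421253] [0.54440247 0.12480562 0.096     ] [0.55491566 0.12558347 0.096     ]
0.26428831321115964 0.9756143373719766 pin by plate [0.55223913 0.12737701]
ball-pin 0.13850264380566257 1.2872985454850723 pivot z 0.11254843406234882
0.282 [0.68776322 0.13067401] [0.67878221 0.13174228]
0.292 [0.68449382 0.12995744] [0.68593449 0.12920184]
0.302 [0.68122443 0.12924087] [0.69308678 0.1266614 ]
[[ 0.906 -0.424 -0.   ]
 [-0.424 -0.906 -0.   ]
 [ 0.     0.    -1.   ]]
```

Call:
jog_arm --motion '[{"offset": [400, 349, 0], "roll": 2.4, "hand": 87}, {"offset": [400, 349, 0], "roll": 2.4, "hand": 87}, {"offset": [400, 349, 0], "roll": 2.4, "hand": 87}, {"offset": [400, 349, 0], "roll": 2.4, "hand": 87}, {"offset": [400, 349, 0], "roll": 2.4, "hand": 87}, {"offset": [400, 349, 0], "roll": 2.4, "hand": 87}, {"offset": [400, 349, 0], "roll": 2.4, "hand": 87}, {"offset": [400, 349, 0], "roll": 2.4, "hand": 87}, {"offset": [400, 349, 0], "roll": 2.4, "hand": 87}, {"offset": [400, 349, 0], "roll": 2.4, "hand": 87}, {"offset": [400, 349, 0], "roll": 2.4, "hand": 87}, {"offset": [400, 349, 0], "roll": 2.4, "hand": 87}, {"offset": [400, 349, 0], "roll": 2.4, "hand": 87}, {"offset": [400, 349, 0], "roll": 2.4, "hand": 87}, {"offset": [400, 349, 0], "roll": 2.4, "hand": 87}, {"offset": [400, 349, 0], "roll": 2.684, "hand": 87}, {"offset": [400, 349, 0], "roll": 2.684, "hand": 87}, {"offset": [400, 349, 0], "roll": 2.684, "hand": 87}, {"offset": [400, 349, 0], "roll": 2.684, "hand": 87}, {"offset": [400, 349, 0], "roll": 2.684, "hand": 87}]'

```text
clock: 2.02
tool_pos: [0.5005, 0.1256, 0.2376]
orientation: [180.0, 0.0, -168.7]
force: [-0.4, 0.1, 0.6]
opening: 0.087
```

Run:
```python
from h import *
s=wrist(); np.savez("w1.npz",**s); cv2.imwrite("pics/w1.png",s["img"][:,:,::-1]); print(proj(s,[.55,.126,.096]))
```

```text
[[242.65009508 235.0879623 ]]
```

View pics/w1.png

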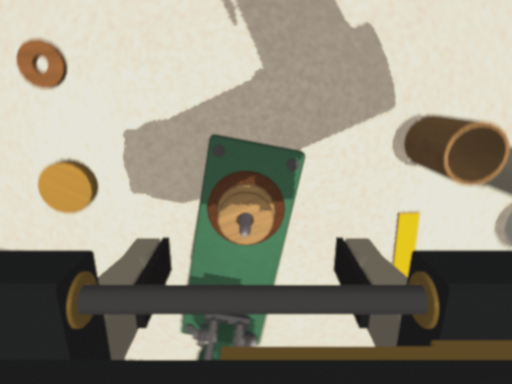

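Run:
```python
from h import *
s=dict(np.load("w1.npz")); c=s["img"][160:260,190:310]
cv2.imwrite("pics/w1c.png",cv2.resize(c,None,fx=6,fy=6,interpolation=cv2.INTER_CUBIC)[:,:,::-1])
H=cv2.cvtColor(s["img"],cv2.COLOR_RGB2HSV).astype(int)
g=(H[...,0]>60)&(H[...,0]<95)&(H[...,1]>90); g[:,:150]=0; g[335:]=0; g[250:]=0
pts=np.argwhere(g)[:,::-1].astype(np.float32)
print(cv2.minAreaRect(pts))
b=((H[...,0]<18)&(H[...,1]>130)&(H[...,2]<255))
for q,st in blobs(b,100):print(q.round(1),st, onz(s,q,.01).round(4))
```

```text
((248.71212768554688, 199.53990173339844), (93.21188354492188, 114.20091247558594), 8.806792259216309)
[40.9 63.3] [  18   42   47   44 1373] [ 0.4364 -0.1146  0.01  ]
[468.4 150.1] [442 124  66  58 791] [0.4348 0.3639 0.01  ]
[246.2 198.1] [ 208  172   76   70 1577] [0.5411 0.1263 0.01  ]
```

View pics/w1c.png

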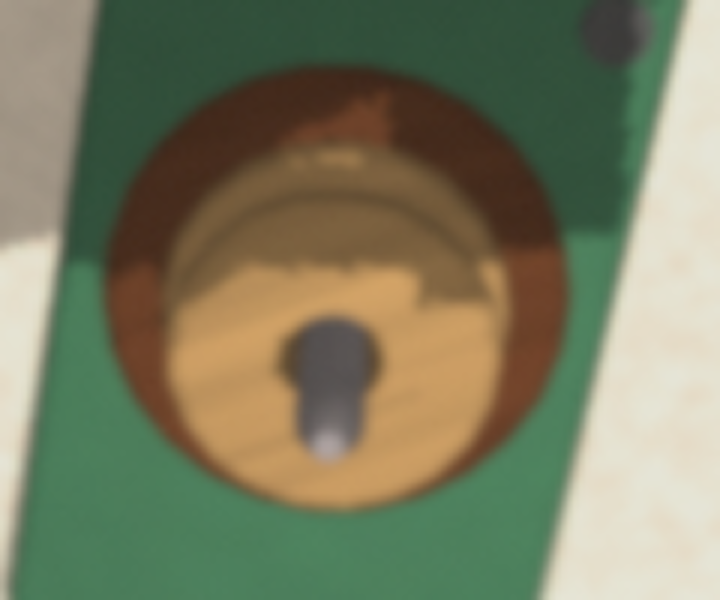

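Run:
```python
from h import *
s=dict(np.load("w1.npz")); f=lambda x,y:(x/6+190-.4,y/6+160-.4)
print("tip",onz(s,f(329,445),.096),"foot",onz(s,f(334,352),.06),"plinth",onz(s,f(337,286),.03))
for a,b in(((99,0),(15,590)),((688,0),(545,590))):
    A,B=onz(s,f(*a),.02),onz(s,f(*b),.02); d=B-A; print(A,B,np.degrees(np.arctan2(d[1],d[0])))
```

```text
tip [0.54831605 0.1274089  0.096     ] foot [0.54685146 0.12721756 0.06      ] plinth [0.54540228 0.12692062 0.03      ]
[0.5019881  0.07309098 0.02      ] [0.62716859 0.07512642 0.02      ] 0.9315485031229813
[0.48046386 0.18090163 0.02      ] [0.60585038 0.18200208 0.02      ] 0.5028410623483354
```

Call:
jog_arm --motion '[{"offset": [109, -225, 60], "roll": 0.182, "hand": 87}, {"offset": [109, -225, 60], "roll": 0.182, "hand": 87}, {"offset": [109, -225, 60], "roll": 0.182, "hand": 87}, {"offset": [109, -225, 60], "roll": 0.182, "hand": 87}, {"offset": [109, -225, 127], "roll": 0.182, "hand": 87}, {"offset": [109, -225, 127], "roll": 0.182, "hand": 87}, {"offset": [109, -225, 127], "roll": 0.182, "hand": 87}, {"offset": [109, -225, 127], "roll": 0.182, "hand": 87}, {"offset": [109, -225, 127], "roll": 0.182, "hand": 87}, {"offset": [109, -225, 127], "roll": 0.182, "hand": 87}]'

```text
clock: 2.9
tool_pos: [0.4399, -0.1169, 0.111]
orientation: [-180.0, 0.0, -178.7]
force: [0.3, 0.3, 0.6]
opening: 0.087
```

```bash
cat >> h.py <<'E'
def rings(s,z=.01,box=(0,512,0,384),amin=300):
    H=cv2.cvtColor(s["img"],cv2.COLOR_RGB2HSV).astype(int)
    b=((H[...,0]<18)&(H[...,1]>130)); m=np.zeros_like(b); m[box[2]:box[3],box[0]:box[1]]=b[box[2]:box[3],box[0]:box[1]]
    cs,_=cv2.findContours(m.astype(np.uint8),cv2.RETR_CCOMP,cv2.CHAIN_APPROX_NONE)
    for c in cs:
        if cv2.contourArea(c)<amin/8: continue
        e=cv2.fitEllipse(c); print("ell",np.round(e[0],1),np.round(e[1],1),cv2.contourArea(c),onz(s,e[0],z).round(4))
E
python3 - <<'E'
from h import *
o=ctrl.get_obs();print(o["tool_pos"],o["orientation"])
s=wrist(); rings(s); cv2.imwrite("pics/w2.png",s["img"][:,:,::-1]); print(proj(s,[.4375,-.116,.01]))
E
```

```text
[ 0.43991578 -0.11687983  0.11102789] [-1.79982275e+02  3.45298173e-02 -1.78674037e+02]
ell [163.3 331.8] [36.2 49.6] 1382.0 [ 0.5679 -0.1952  0.01  ]
ell [161.  327.5] [12.4 18.9] 182.0 [ 0.5632 -0.1969  0.01  ]
ell [ 94.5 215.9] [53.6 83.4] 3288.5 [ 0.456  -0.2437  0.01  ]
ell [252.1 197.6] [56.5 58. ] 2575.0 [ 0.4376 -0.1174  0.01  ]
ell [252.1 197.8] [20.7 23.2] 373.0 [ 0.4378 -0.1174  0.01  ]
[[253.83208146 197.46668446]]
```

View pics/w2.png

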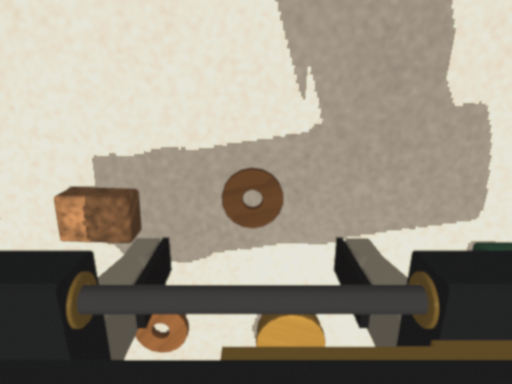

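Call:
jog_arm --motion '[{"offset": [2, 0, 30], "roll": 0, "hand": 87}, {"offset": [2, 0, 65], "roll": 0, "hand": 87}, {"offset": [2, 0, 90], "roll": 0, "hand": 87}, {"offset": [2, 0, 96], "roll": 0, "hand": 87}, {"offset": [2, 0, 96], "roll": 0, "hand": 87}, {"offset": [2, 0, 96], "roll": 0, "hand": 40}, {"offset": [2, 0, 96], "roll": 0, "hand": 40}, {"offset": [2, 0, 96], "roll": 0, "hand": 40}, {"offset": [2, 0, 96], "roll": 0, "hand": 40}, {"offset": [2, 0, 96], "roll": 0, "hand": 40}, {"offset": [2, 0, 96], "roll": 0, "hand": 40}, {"offset": [2, 0, 96], "roll": 0, "hand": 40}]'

```text
clock: 3.95
tool_pos: [0.4376, -0.1168, 0.015]
orientation: [180.0, 0.0, -178.7]
force: [-1.5, 0.5, 6.9]
opening: 0.0486
```

Call:
jog_arm --motion '[{"offset": [0, 0, -25], "roll": 0, "hand": 40}, {"offset": [0, 0, -60], "roll": 0, "hand": 40}, {"offset": [-20, 40, -100], "roll": 0, "hand": 40}, {"offset": [-40, 75, -120], "roll": 0, "hand": 40}, {"offset": [-56, 110, -135], "roll": 0, "hand": 40}, {"offset": [-72, 145, -145], "roll": 0, "hand": 40}, {"offset": [-88, 180, -145], "roll": 0, "hand": 40}, {"offset": [-104, 215, -145], "roll": 0, "hand": 40}, {"offset": [-112, 232, -145], "roll": 0, "hand": 40}, {"offset": [-115, 241, -145], "roll": 0, "hand": 40}, {"offset": [-115, 241, -145], "roll": 0, "hand": 40}, {"offset": [-115, 241, -145], "roll": 0, "hand": 40}]'

```text
clock: 4.95
tool_pos: [0.5464, 0.1266, 0.1589]
orientation: [-180.0, -0.1, -178.7]
force: [0.2, 0.1, -0.4]
opening: 0.0488
```

Run:
```python
from h import *
o=ctrl.get_obs();print(o["tool_pos"],o["orientation"],o["force"],o["opening"])
s=wrist(); z=o["tool_pos"][2]; rings(s,z-.005); np.savez("w3.npz",**s); cv2.imwrite("pics/w3.png",cv2.resize(s["img"][130:330,150:350],None,fx=3,fy=3,interpolation=2)[:,:,::-1]); print(proj(s,[o["tool_pos"]-[0,0,.005],[.5478,.1273,.096]]))
```

```text
[0.54641059 0.1266443  0.15893177] [-1.79965097e+02 -8.15519690e-02 -1.78705785e+02] [ 0.22213137  0.08936152 -0.37876534] 0.04883765678075161
ell [253.2 216.4] [100.8 157.3] 11646.0 [0.5222 0.1263 0.1539]
ell [252.  258.5] [24.4 31.8] 604.0 [0.5455 0.1262 0.1539]
ell [254.2 190.7] [67.3 81.7] 4025.5 [0.509  0.1264 0.1539]
[[252.86771418 260.11877798]
 [253.65291326 220.339657  ]]
```

View pics/w3.png

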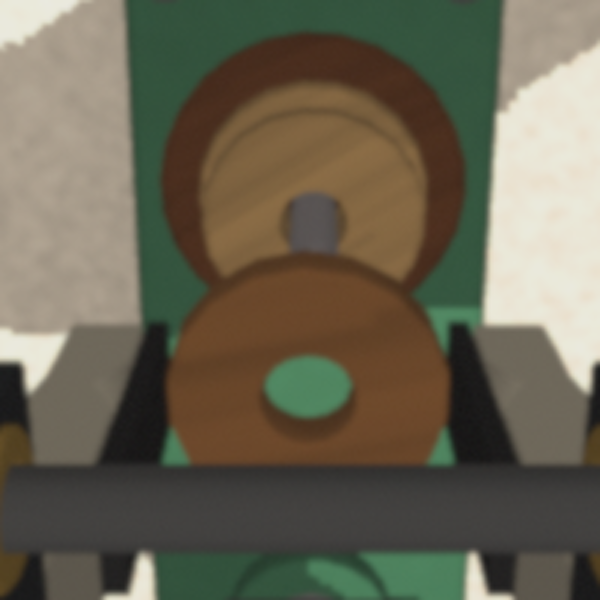

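Call:
jog_arm --motion '[{"offset": [-1, 1, 20], "roll": 0, "hand": 40}, {"offset": [-1, 1, 38], "roll": 0, "hand": 40}, {"offset": [-1, 1, 44], "roll": 0, "hand": 40}, {"offset": [-1, 1, 50], "roll": 0, "hand": 40}, {"offset": [-1, 1, 55], "roll": 0, "hand": 40}, {"offset": [-1, 1, 60], "roll": 0, "hand": 40}, {"offset": [-1, 1, 60], "roll": 0, "hand": 40}]'

```text
clock: 5.58
tool_pos: [0.5478, 0.1273, 0.0991]
orientation: [-180.0, -0.0, -178.8]
force: [0.6, -0.5, 0.9]
opening: 0.0484
```

Call:
jog_arm --motion '[{"offset": [0, 0, 10], "roll": 0, "hand": 40}, {"offset": [0, 0, 18], "roll": 0, "hand": 40}, {"offset": [0, 0, 22], "roll": 0, "hand": 40}, {"offset": [0, 0, 22], "roll": 0, "hand": 40}, {"offset": [0, 0, 22], "roll": 0, "hand": 60}, {"offset": [0, 0, 22], "roll": 0, "hand": 70}, {"offset": [0, 0, 22], "roll": 0, "hand": 87}, {"offset": [0, 0, 22], "roll": 0, "hand": 87}, {"offset": [0, 0, 10], "roll": 0, "hand": 87}, {"offset": [0, 0, -20], "roll": 0, "hand": 87}, {"offset": [0, 0, -60], "roll": 0, "hand": 87}, {"offset": [0, 0, -80], "roll": 0, "hand": 87}, {"offset": [0, 0, -80], "roll": 0, "hand": 87}]'

```text
clock: 6.67
tool_pos: [0.5508, 0.1288, 0.1855]
orientation: [179.8, 0.5, -178.7]
force: [-0.3, 0.4, -0.1]
opening: 0.0866
```

Run:
```python
from h import *
o=ctrl.get_obs();print(o["tool_pos"],o["orientation"],o["force"],o["opening"])
s=wrist(); rings(s,.07); np.savez("w4.npz",**s); cv2.imwrite("pics/w4.png",s["img"][:,:,::-1]); print(proj(s,[[.548,.1273,.07],[.548,.1273,.096]]))
```

```text
[0.55076675 0.12881589 0.18546174] [ 179.79855216    0.49142834 -178.70238278] [-0.34565405  0.44302715 -0.1003801 ] 0.08656494331749674
ell [250.9 175.3] [88.  90.3] 6243.5 [0.535  0.1275 0.07  ]
ell [250.6 193.3] [19.8 25.9] 400.5 [0.5504 0.1276 0.07  ]
ell [250.9 182.5] [66.8 74. ] 1493.0 [0.5411 0.1276 0.07  ]
ell [512.9  45.9] [38.1 67.8] 508.0 [0.4336 0.316  0.07  ]
[[250.34742481 190.52352822]
 [250.2917305  200.85796561]]
```

View pics/w4.png

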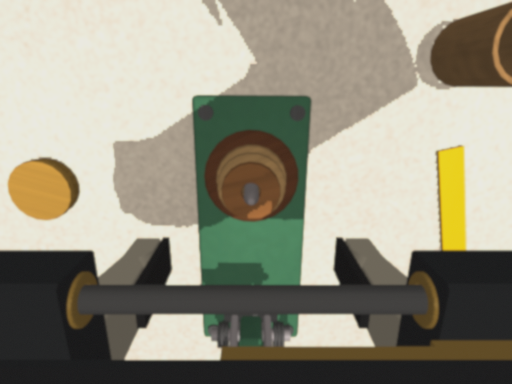

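Call:
jog_arm --motion '[{"offset": [-8, -326, 0], "roll": 0, "hand": 87}, {"offset": [-8, -326, 0], "roll": 0, "hand": 87}, {"offset": [-8, -326, 0], "roll": 0, "hand": 87}, {"offset": [-8, -326, 0], "roll": 0, "hand": 87}, {"offset": [-8, -326, 0], "roll": 0, "hand": 87}, {"offset": [-8, -326, 40], "roll": 0, "hand": 87}, {"offset": [-8, -326, 75], "roll": 0, "hand": 87}, {"offset": [-8, -326, 75], "roll": 0, "hand": 87}, {"offset": [-8, -326, 75], "roll": 0, "hand": 87}, {"offset": [-8, -326, 75], "roll": 0, "hand": 87}, {"offset": [-8, -326, 75], "roll": 0, "hand": 87}, {"offset": [-8, -326, 75], "roll": 0, "hand": 87}, {"offset": [-8, -326, 75], "roll": 0, "hand": 87}]'

```text
clock: 7.8
tool_pos: [0.5639, -0.197, 0.1056]
orientation: [-180.0, 0.1, -178.7]
force: [0.4, 0.9, -1.0]
opening: 0.087
```

Run:
```python
from h import *
o=ctrl.get_obs();print(o["tool_pos"],o["orientation"],o["force"],o["opening"])
s=wrist(); rings(s); print(proj(s,[.567,-.197,.01]))
```

```text
[ 0.56389132 -0.19704528  0.10560995] [-1.79989877e+02  9.82561983e-02 -1.78667253e+02] [ 0.42610045  0.89940549 -0.99929415] 0.08698239526880586
ell [168.6 344. ] [35.4 94.4] 2427.5 [ 0.7007 -0.2697  0.01  ]
ell [251.  204.4] [57.2 58.9] 2645.0 [ 0.5655 -0.1983  0.01  ]
ell [251.  204.6] [20.8 23.4] 380.0 [ 0.5657 -0.1983  0.01  ]
ell [ 88.4 203. ] [56.  63.3] 2783.5 [ 0.5673 -0.3246  0.01  ]
ell [ 89.1 203.3] [17.7 23.4] 323.0 [ 0.5675 -0.324   0.01  ]
ell [31.3 50.1] [65.  80.8] 4079.5 [ 0.4585 -0.349   0.01  ]
ell [30.6 51.2] [20.9 27.7] 451.0 [ 0.4592 -0.3496  0.01  ]
ell [193.4  41.4] [ 71.3 101.7] 5263.5 [ 0.4506 -0.2394  0.01  ]
[[252.60479484 206.21745488]]
```

Call:
jog_arm --motion '[{"offset": [-2, -1, 30], "roll": 0, "hand": 87}, {"offset": [-2, -1, 62], "roll": 0, "hand": 87}, {"offset": [-2, -1, 85], "roll": 0, "hand": 87}, {"offset": [-2, -1, 91], "roll": 0, "hand": 87}, {"offset": [-2, -1, 91], "roll": 0, "hand": 87}, {"offset": [-2, -1, 91], "roll": 0, "hand": 40}, {"offset": [-2, -1, 91], "roll": 0, "hand": 40}, {"offset": [-2, -1, 91], "roll": 0, "hand": 40}, {"offset": [-2, -1, 91], "roll": 0, "hand": 40}, {"offset": [-2, -1, 91], "roll": 0, "hand": 40}, {"offset": [-2, -1, 91], "roll": 0, "hand": 40}, {"offset": [-2, -1, 91], "roll": 0, "hand": 40}]'

```text
clock: 8.85
tool_pos: [0.5653, -0.1991, 0.0139]
orientation: [-180.0, 0.0, -178.8]
force: [-1.4, 0.1, 3.2]
opening: 0.0487
```

Call:
jog_arm --motion '[{"offset": [0, 0, -25], "roll": 0, "hand": 40}, {"offset": [0, 0, -60], "roll": 0, "hand": 40}, {"offset": [2, 30, -95], "roll": 0, "hand": 40}, {"offset": [3, 65, -115], "roll": 0, "hand": 40}, {"offset": [4, 100, -130], "roll": 0, "hand": 40}, {"offset": [5, 135, -140], "roll": 0, "hand": 40}, {"offset": [6, 170, -145], "roll": 0, "hand": 40}, {"offset": [8, 205, -145], "roll": 0, "hand": 40}, {"offset": [9, 240, -145], "roll": 0, "hand": 40}, {"offset": [10, 275, -145], "roll": 0, "hand": 40}, {"offset": [11, 305, -145], "roll": 0, "hand": 40}, {"offset": [11, 320, -145], "roll": 0, "hand": 40}, {"offset": [11, 326, -145], "roll": 0, "hand": 40}, {"offset": [11, 326, -145], "roll": 0, "hand": 40}, {"offset": [11, 326, -145], "roll": 0, "hand": 40}]'

```text
clock: 10.1
tool_pos: [0.5468, 0.1261, 0.1583]
orientation: [-180.0, -0.0, -178.7]
force: [-0.2, -0.5, 0.1]
opening: 0.0487
```

Run:
```python
from h import *
o=ctrl.get_obs();print(o["tool_pos"],o["orientation"],o["force"],o["opening"])
s=wrist(); z=o["tool_pos"][2]
rings(s,z-.004); print(proj(s,[o["tool_pos"]-[0,0,.004],[.548,.1275,.096]]))
```

```text
[0.546805   0.12611073 0.15833858] [-1.79980813e+02 -3.42970614e-02 -1.78739743e+02] [-0.17756418 -0.49955638  0.13164524] 0.04870362312333033
ell [253.5 216.4] [101.1 158.6] 11720.5 [0.5222 0.1259 0.1543]
ell [252.  259.9] [23.9 32.2] 603.0 [0.5461 0.1257 0.1543]
ell [254.7 207.7] [20.8 22.5] 355.5 [0.5177 0.1263 0.1543]
ell [254.6 198.1] [72.7 81.7] 1804.0 [0.5128 0.1262 0.1543]
[[252.86945698 261.07000296]
 [254.71508001 220.35221438]]
```

Call:
jog_arm --motion '[{"offset": [-1, 1, 20], "roll": 0, "hand": 40}, {"offset": [-1, 1, 38], "roll": 0, "hand": 40}, {"offset": [-1, 1, 44], "roll": 0, "hand": 40}, {"offset": [-1, 1, 50], "roll": 0, "hand": 40}, {"offset": [-1, 1, 55], "roll": 0, "hand": 40}, {"offset": [-1, 1, 60], "roll": 0, "hand": 40}, {"offset": [-1, 1, 60], "roll": 0, "hand": 40}]'

```text
clock: 10.73
tool_pos: [0.5478, 0.1273, 0.0981]
orientation: [-180.0, -0.0, -178.8]
force: [-0.3, -0.8, -0.5]
opening: 0.0485
```

Call:
jog_arm --motion '[{"offset": [0, 0, 6], "roll": 0, "hand": 40}, {"offset": [0, 0, 10], "roll": 0, "hand": 40}, {"offset": [0, 0, 12], "roll": 0, "hand": 40}, {"offset": [0, 0, 12], "roll": 0, "hand": 40}, {"offset": [0, 0, 12], "roll": 0, "hand": 60}, {"offset": [0, 0, 12], "roll": 0, "hand": 70}, {"offset": [0, 0, 12], "roll": 0, "hand": 87}, {"offset": [0, 0, 12], "roll": 0, "hand": 87}, {"offset": [0, 0, 0], "roll": 0, "hand": 87}, {"offset": [0, 0, -30], "roll": 0, "hand": 87}, {"offset": [0, 0, -65], "roll": 0, "hand": 87}, {"offset": [0, 0, -88], "roll": 0, "hand": 87}, {"offset": [0, 0, -88], "roll": 0, "hand": 87}, {"offset": [0, 0, -88], "roll": 0, "hand": 87}]'

```text
clock: 11.9
tool_pos: [0.5487, 0.1282, 0.1885]
orientation: [179.9, 0.2, -178.7]
force: [0.0, 0.5, -1.4]
opening: 0.0868
```

Run:
```python
from h import *
o=ctrl.get_obs();print(o["tool_pos"],o["orientation"],o["force"],o["opening"])
s=wrist(); rings(s,.08); np.savez("w5.npz",**s); print(proj(s,[[.548,.1273,.08],[.548,.1273,.096]]))
t=cams.snapshot("scene")
def cr(i,x,y,w,h,f): return cv2.resize(i[y:y+h,x:x+w],None,fx=f,fy=f,interpolation=2)
a=cr(s["img"],200,110,100,140,4); b=cr(t["img"],255,170,90,140,4)
cv2.imwrite("pics/w5.png",np.hstack([a,b])[:,:,::-1])
```

```text
[0.54874098 0.12817615 0.18847418] [ 179.88413603    0.18990479 -178.74730368] [ 0.01660976  0.49018778 -1.43295303] 0.08679034093393556
ell [251.7 178.1] [88.6 89. ] 6175.5 [0.5328 0.1273 0.08  ]
ell [251.6 197.2] [19.5 21.5] 328.0 [0.5489 0.1276 0.08  ]
ell [251.8 182.9] [66.  70.2] 1417.5 [0.5368 0.1275 0.08  ]
ell [515.3  48.1] [47.9 74.3] 543.0 [0.4334 0.3126 0.08  ]
[[251.26951502 196.16972318]
 [251.2597056  202.67175368]]
```

View pics/w5.png

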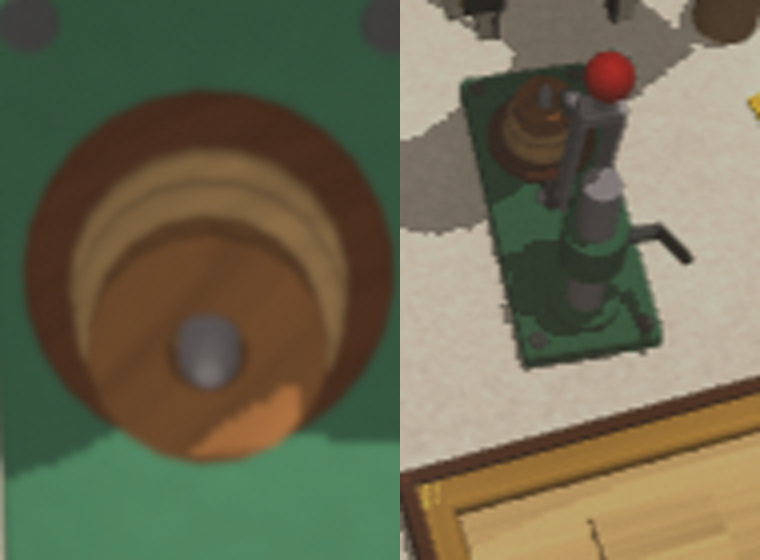

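Call:
jog_arm --motion '[{"offset": [0, 0, -40], "roll": 0, "hand": 87}, {"offset": [0, 0, -80], "roll": 0, "hand": 87}, {"offset": [0, 0, -120], "roll": 0, "hand": 87}, {"offset": [0, 0, -160], "roll": 0, "hand": 87}, {"offset": [-20, 0, -175], "roll": 0, "hand": 87}, {"offset": [-55, 0, -175], "roll": 0, "hand": 87}, {"offset": [-90, -1, -175], "roll": 0, "hand": 87}, {"offset": [-120, -1, -175], "roll": 0, "hand": 87}, {"offset": [-136, -1, -175], "roll": 0, "hand": 87}, {"offset": [-136, -1, -175], "roll": 0, "hand": 87}, {"offset": [-136, -1, -175], "roll": 0, "hand": 87}]'

```text
clock: 12.92
tool_pos: [0.6844, 0.1295, 0.3583]
orientation: [-179.9, -0.3, -178.8]
force: [-1.3, -0.1, -0.2]
opening: 0.0871
```

Run:
```python
from h import *
o=ctrl.get_obs();print(o["tool_pos"],o["orientation"],o["force"],o["opening"])
s=wrist(); h=cv2.cvtColor(s["img"],cv2.COLOR_RGB2HSV).astype(int)
r=((h[...,0]<6)|(h[...,0]>174))&(h[...,1]>150)&(h[...,2]>70)
for c,st in blobs(r,60): print(c,st,onz(s,c,.2905))
print(proj(s,[.685,.1297,.2905]))
```

```text
[0.68437137 0.12946449 0.35829009] [-179.90252821   -0.25440782 -178.79948245] [-1.34755162 -0.11732391 -0.15730381] 0.08710087249792749
[  3.22018349 151.3853211 ] [  0 143  10  16 109] [ 0.64239825 -0.035236    0.2905    ]
[253.76899879 217.11338963] [ 231  194   47   46 1658] [0.68510298 0.13012813 0.2905    ]
[[253.1584701  216.96342997]]
```

Call:
jog_arm --motion '[{"offset": [-1, 1, 30], "roll": 0, "hand": 87}, {"offset": [-1, 1, 60], "roll": 0, "hand": 87}, {"offset": [-1, 1, 76], "roll": 0, "hand": 87}, {"offset": [-1, 1, 76], "roll": 0, "hand": 87}, {"offset": [-1, 1, 76], "roll": 0, "hand": 25}, {"offset": [-1, 1, 76], "roll": 0, "hand": 25}, {"offset": [-1, 1, 76], "roll": 0, "hand": 25}, {"offset": [-1, 1, 76], "roll": 0, "hand": 25}, {"offset": [-1, 1, 76], "roll": 0, "hand": 25}, {"offset": [-1, 1, 76], "roll": 0, "hand": 25}, {"offset": [-1, 1, 76], "roll": 0, "hand": 25}, {"offset": [-1, 1, 76], "roll": 0, "hand": 25}]'

```text
clock: 13.97
tool_pos: [0.685, 0.1307, 0.2857]
orientation: [180.0, 0.0, -178.8]
force: [0.1, -0.4, -1.3]
opening: 0.0394
```

Call:
jog_arm --motion '[{"offset": [0, 0, 0], "roll": 0, "hand": 25}, {"offset": [0, 0, 0], "roll": 0, "hand": 25}, {"offset": [0, 0, 0], "roll": 0, "hand": 25}]'

```text
clock: 14.22
tool_pos: [0.685, 0.1305, 0.2855]
orientation: [-180.0, -0.0, -178.8]
force: [-0.5, -1.5, 1.2]
opening: 0.0323
```

Run:
```python
import numpy as np
# path: pivot P=(0.110 behind pin); ball R=.18; lever angle a: ball at angle e above horizontal-front: e=a-0.10
# open e=1.7+? ball 178 above, 27 behind => e=pi/2+.15
e0=np.pi/2+.151
N=32
for i,e in enumerate(np.linspace(e0,0.03,N+1)):
    fx=.18*(np.cos(e)-np.cos(e0)); dz=.18*(np.sin(e)-np.sin(e0)); print(i,round(e,3),"x",round(1000*fx,1),"z",round(-1000*dz,1),end=" | ")
from h import *
o=ctrl.get_obs();print(o["tool_pos"],o["force"],o["opening"])
```

```text
0 1.722 x 0.0 z -0.0 | 1 1.669 x 9.4 z -1.2 | 2 1.616 x 18.9 z -1.9 | 3 1.563 x 28.4 z -2.0 | 4 1.51 x 38.0 z -1.7 | 5 1.457 x 47.4 z -0.9 | 6 1.405 x 56.9 z 0.4 | 7 1.352 x 66.2 z 2.3 | 8 1.299 x 75.4 z 4.6 | 9 1.246 x 84.5 z 7.4 | 10 1.193 x 93.5 z 10.6 | 11 1.14 x 102.2 z 14.4 | 12 1.087 x 110.7 z 18.6 | 13 1.035 x 119.0 z 23.2 | 14 0.982 x 127.1 z 28.3 | 15 0.929 x 134.9 z 33.8 | 16 0.876 x 142.3 z 39.7 | 17 0.823 x 149.5 z 46.0 | 18 0.77 x 156.3 z 52.6 | 19 0.717 x 162.7 z 59.6 | 20 0.664 x 168.8 z 67.0 | 21 0.612 x 174.5 z 74.6 | 22 0.559 x 179.7 z 82.5 | 23 0.506 x 184.5 z 90.7 | 24 0.453 x 188.9 z 99.2 | 25 0.4 x 192.9 z 107.8 | 26 0.347 x 196.3 z 116.7 | 27 0.294 x 199.3 z 125.7 | 28 0.241 x 201.9 z 134.9 | 29 0.189 x 203.9 z 144.2 | 30 0.136 x 205.4 z 153.6 | 31 0.083 x 206.5 z 163.1 | 32 0.03 x 207.0 z 172.6 | [0.68495747 0.13045737 0.28554827] [-0.45001044 -1.45530632  1.24792773] 0.03229045007942462
```

Call:
jog_arm --motion '[{"offset": [9, 0, -1], "roll": 0, "hand": 25}, {"offset": [19, 0, -2], "roll": 0, "hand": 25}, {"offset": [28, 0, -2], "roll": 0, "hand": 25}, {"offset": [38, 0, -2], "roll": 0, "hand": 25}, {"offset": [47, 0, -1], "roll": 0, "hand": 25}, {"offset": [57, 0, 0], "roll": 0, "hand": 25}, {"offset": [66, 0, 2], "roll": 0, "hand": 25}, {"offset": [75, 0, 5], "roll": 0, "hand": 25}]'

```text
clock: 14.88
tool_pos: [0.6093, 0.1291, 0.2812]
orientation: [180.0, 0.1, -178.7]
force: [1.3, 0.6, 4.3]
opening: 0.0322
```

Call:
jog_arm --motion '[{"offset": [9, 0, 3], "roll": 0, "hand": 25}, {"offset": [18, 0, 6], "roll": 0, "hand": 25}, {"offset": [27, 0, 10], "roll": 0, "hand": 25}, {"offset": [35, 0, 14], "roll": 0, "hand": 25}, {"offset": [44, 0, 19], "roll": 0, "hand": 25}, {"offset": [52, 0, 24], "roll": 0, "hand": 25}, {"offset": [60, 0, 29], "roll": 0, "hand": 25}, {"offset": [67, 0, 35], "roll": 0, "hand": 25}, {"offset": [74, 0, 41], "roll": 0, "hand": 25}, {"offset": [81, 0, 48], "roll": 0, "hand": 25}, {"offset": [87, 0, 55], "roll": 0, "hand": 25}, {"offset": [93, 0, 62], "roll": 0, "hand": 25}, {"offset": [99, 0, 70], "roll": 0, "hand": 25}, {"offset": [104, 0, 78], "roll": 0, "hand": 25}, {"offset": [109, 0, 86], "roll": 0, "hand": 25}, {"offset": [113, 0, 95], "roll": 0, "hand": 25}, {"offset": [113, 0, 95], "roll": 0, "hand": 25}]'

```text
clock: 16.3
tool_pos: [0.4947, 0.127, 0.1836]
orientation: [180.0, -0.2, -178.8]
force: [-5.1, 6.5, 4.9]
opening: 0.0327
```

Call:
jog_arm --motion '[{"offset": [4, 0, 9], "roll": 0, "hand": 25}, {"offset": [7, 0, 17], "roll": 0, "hand": 25}, {"offset": [10, 0, 26], "roll": 0, "hand": 25}, {"offset": [13, 0, 36], "roll": 0, "hand": 25}, {"offset": [15, 0, 45], "roll": 0, "hand": 25}, {"offset": [16, 0, 54], "roll": 0, "hand": 25}, {"offset": [17, 0, 59], "roll": 0, "hand": 25}, {"offset": [18, 0, 64], "roll": 0, "hand": 25}, {"offset": [18, 0, 64], "roll": 0, "hand": 25}]'

```text
clock: 17.05
tool_pos: [0.4785, 0.1267, 0.1206]
orientation: [180.0, -0.0, -178.7]
force: [-2.3, 6.5, 3.6]
opening: 0.0324
```

Call:
jog_arm --motion '[{"offset": [0, 1, 3], "roll": 0, "hand": 25}, {"offset": [0, 1, 6], "roll": 0, "hand": 25}, {"offset": [0, 1, 9], "roll": 0, "hand": 25}, {"offset": [0, 1, 9], "roll": 0, "hand": 25}]'

```text
clock: 17.38
tool_pos: [0.478, 0.1268, 0.1116]
orientation: [-180.0, -0.1, -178.8]
force: [-4.7, 1.9, 3.3]
opening: 0.0324
```

Call:
jog_arm --motion '[{"offset": [0, 0, 2], "roll": 0, "hand": 25}, {"offset": [0, 0, 4], "roll": 0, "hand": 25}, {"offset": [0, 0, 4], "roll": 0, "hand": 25}, {"offset": [0, 0, 4], "roll": 0, "hand": 25}]'

```text
clock: 17.72
tool_pos: [0.478, 0.1268, 0.108]
orientation: [-180.0, -0.1, -178.8]
force: [-4.7, 1.9, 3.5]
opening: 0.0326
```

Call:
jog_arm --motion '[{"offset": [0, 0, 1], "roll": 0, "hand": 25}, {"offset": [0, 0, 2], "roll": 0, "hand": 25}, {"offset": [0, 0, 2], "roll": 0, "hand": 25}]'

```text
clock: 17.97
tool_pos: [0.478, 0.1268, 0.106]
orientation: [-180.0, -0.1, -178.8]
force: [-4.6, 2.9, 3.6]
opening: 0.0324
```

Call:
jog_arm --motion '[{"offset": [0, 0, 1], "roll": 0, "hand": 25}, {"offset": [0, 0, 2], "roll": 0, "hand": 25}, {"offset": [0, 0, 2], "roll": 0, "hand": 25}]'

```text
clock: 18.22
tool_pos: [0.478, 0.1268, 0.1041]
orientation: [-180.0, -0.1, -178.8]
force: [-5.0, 2.5, 4.0]
opening: 0.0326
```

Call:
jog_arm --motion '[{"offset": [0, 0, 1], "roll": 0, "hand": 25}, {"offset": [0, 0, 2], "roll": 0, "hand": 25}, {"offset": [0, 0, 2], "roll": 0, "hand": 25}]'

```text
clock: 18.47
tool_pos: [0.4781, 0.1267, 0.1034]
orientation: [-180.0, -0.1, -178.7]
force: [-9.8, 1.8, 19.1]
opening: 0.0325
```

Call:
jog_arm --motion '[{"offset": [0.5, 0, -0.6], "roll": 0, "hand": 25}, {"offset": [0.5, 0, -0.6], "roll": 0, "hand": 25}, {"offset": [0.5, 0, -0.6], "roll": 0, "hand": 25}, {"offset": [0.5, 0, -0.6], "roll": 0, "hand": 25}]'

```text
clock: 18.8
tool_pos: [0.4781, 0.1268, 0.1037]
orientation: [-180.0, -0.0, -178.8]
force: [-5.7, 1.3, 10.3]
opening: 0.0322
```

Run:
```python
from h import *
o=ctrl.get_obs();print(o["tool_pos"],o["force"],o["moment"],o["opening"])
s=wrist();t=cams.snapshot("top");q=cams.snapshot("scene")
h=cv2.cvtColor(q["img"],cv2.COLOR_RGB2HSV).astype(int)
a=cv2.resize(q["img"][160:300,250:350],(400,560),interpolation=2); b=cv2.resize(t["img"][120:240,170:260],(400,533),interpolation=2)
b=cv2.copyMakeBorder(b,0,27,0,0,cv2.BORDER_CONSTANT)
cv2.imwrite("pics/w6.png",np.hstack([a,b])[:,:,::-1])
```

```text
[0.47809561 0.12678797 0.10369051] [-5.72679844  1.25438867 10.26467001] [0.38305227 2.05186315 0.00490965] 0.03224249034024727
```

View pics/w6.png

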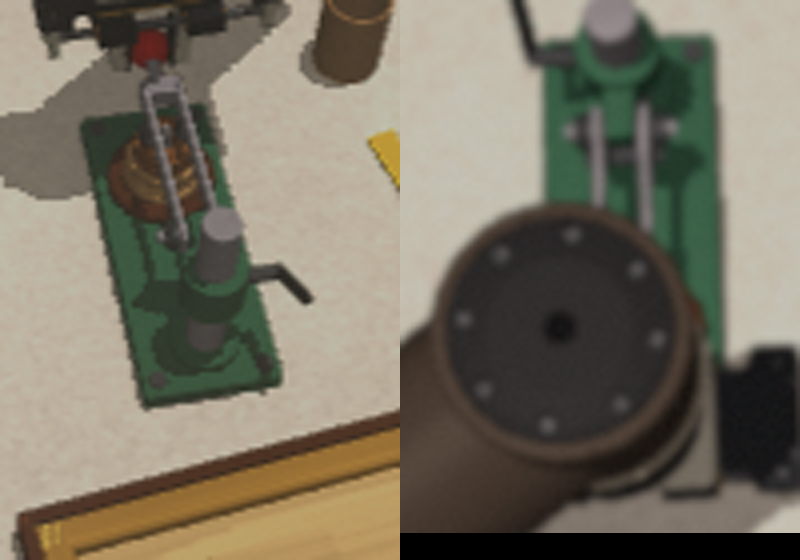

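The lever is down over the pin and pressing on the packing. Contact came near ball height 0.109 m, well above the stop height of about 0.095 m. The push reads 10.3 N.

Run:
```python
from h import *
print(ctrl.get_obs()["force"]); print(order.close_job()); print(ctrl.get_obs()["force"],ctrl.get_obs()["tool_pos"])
```

```text
[-6.38929132  1.29685013 11.4438783 ]
the job is handed in; nothing more can be done
None
the job is handed in; nothing more can be done
```

I slid two packing rings over the pin onto the lamp foot, gripped the red ball, and pulled the lever down its arc until it bit on the packing. I handed the job in at about 19 s, still gripping the ball. No verdict came back.

- **Ring count:** I measured the pivot at about 112.5 mm above the bench. From that, one ring would have landed the lever on its stop, so two were needed. I did not test the lever with one ring.
- **Rings on the pin:** wrist pictures after each placing showed the rings down over the pin. The second was about 1 mm from my pin estimate.
- **Lever bite:** the force jumped from 4 N to 19 N as the ball reached about 0.109 m. That is just below level, roughly 0.08 rad by calculation. The stop would have been at about 0.095 m.
- **Final push:** I eased off to 10.3 N; the last reading before hand-in was 11.4 N upward on the tool, with about 6 N sideways along x. By calculation the toes press about 10 N on the ring; I could not measure that directly.
- **Foot and bystanders:** the foot looked seated up to the last clear view, which was before the lever came down; the last pictures show it partly hidden. I saw no contact with the bystanders, but did not re-measure where they lie.
- **Checks that disagreed:** my first estimate of the pin tip height, from the scene and top cameras, came out 12 mm low. I used the wrist camera for the pin's position instead.

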